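Raise the welding current by four clicks and store it

TASK

On the welder's remote control, push the dial's finger peg round with a fingertip to turn the dial exactly four clicks clockwise (seen from above), gently, without gripping it, without overshooting and without turning it the other way. When it rests on the fourth click, press the round store button down and let it come up again. Leave the bar knob on the other station and everything lying about where it is.

Things in the scene. Friction and masses are not known exactly. Their poses are not given: they have to be found in the camera images.
- dial_axis (a point): the turning axis (vertical) of the click-stop dial, at the height of the dial's flat top. The dial is a flat black disc, 84 mm across, on top of the larger grey control box (130 x 130 mm, its top 60 mm above the bench; the dial's top is 76 mm above the bench). The box is fixed to the bench and may stand at any place and yaw; twelve white marks, one per click (30 degrees), surround the dial
- remote: the larger grey control box itself; origin at the middle of its underside, straight below the dial's axis
- peg_top (a point): centre of the upper end of the dial's finger peg: an upright steel peg, 14 mm across, standing 32 mm above the dial's flat top, its axis 32 mm from the dial's axis. It is fixed to the dial and goes round with it, so pushing its side turns the dial
- dial (a joint): rotation of the dial in rad, positive clockwise seen from above, 0 at the start (which is a click position). It rests at click positions 0.5236 rad (30 degrees) apart. To leave a click the peg must be pushed sideways with about 5 N (0.15 N m); the resistance then falls off to nothing half way, and just past it (at 15 to 18 degrees) the dial snaps by itself ahead to the next click; let go before half way, it springs back. It can be turned either way
- store_top (a point): centre of the top of the round store push button, 32 mm across, on the small grey 90 x 90 x 50 mm station fixed to the bench. The button is pressed straight down
- store (a joint): travel of the store button in m: 0 released, 0.006 fully down (about 5 N). It springs back when released. It counts as pressed beyond 0.004
- flow_edge (a point): a point near the rim of the rotary bar knob on the other 90 x 90 x 50 mm station, which looks like the button's station and may stand on either side; this knob is not part of the job. The point is 18 mm from the knob's axis and 20 mm above the knob's base
- tube_joint: bystander: aluminium tube, 36 mm across, standing on a 70 x 70 x 4 mm foot plate, 94 mm tall in all; origin at the middle of its underside
- coupon_a: bystander: flat aluminium weld sample, 110 x 80 x 5 mm; origin at the middle of its underside
- coupon_b: bystander: flat aluminium weld sample, 110 x 80 x 5 mm; origin at the middle of its underside
- bottle: bystander: clear bottle, 66 mm across, 200 mm tall, standing; origin at the middle of its underside
- mallet: bystander: hammer lying on the bench, about 250 mm long
- cup_nozzle: bystander: small brown tapered torch nozzle standing up, 22 mm across, 34 mm tall; origin at the middle of its underside
- gas_fitting: bystander: small brass fitting standing up, 30 mm across, 40 mm tall; origin at the middle of its underside

How it is judged (in metres and radians):
On the way, in this order (a step that is already met when the one before it is completed fails the run):
1. the dial rests on the fourth click (value of joint dial between 1.9644 and 2.2244 rad and velocity of joint dial between -0.15 and 0.15 rad/s), for 0.3 s.
2. the store button is pressed (value of joint store above 0.004 m), for 0.02 s.
At the end, for the whole second after the job is handed in: the dial rests four clicks clockwise of its start (2.09 rad, within 0.13 rad), the store button has been pressed after that and is up again, the bar knob's edge is within 6 mm and every loose thing within 20 mm of where it was (value of joint dial between 1.9644 and 2.2244 rad and value of joint store below 0.0015 m and velocity of joint dial between -0.1 and 0.1 rad/s and distance of flow_edge from where it was at the start of the episode below 0.006 m and distance of each of tube_joint, coupon_a, coupon_b, bottle, mallet, cup_nozzle, gas_fitting from where it was at the start of the episode below 0.02 m); the robot touches nothing.
It fails at once if the dial is turned more than 0.6 click past the fourth, or more than 0.6 click the wrong way (value of joint dial above 2.40856 rad or value of joint dial below -0.31416 rad).
It fails at once if the fingers grip or force the dial or its box (more than 30 N) (contact force between the fingers and remote above 30 N).
It fails at once if the store button is pressed while the dial is not on the fourth click (value of joint store above 0.004 m and not (value of joint dial between 1.9644 and 2.2244 rad)).
It fails at once if the bar knob on the other station is turned (its edge moves 6 mm) (distance of flow_edge from where it was at the start of the episode above 0.006 m).
It fails at once if a loose thing is moved 20 mm, knocked over or lifted (distance of any of tube_joint, coupon_a, coupon_b, bottle, mallet, cup_nozzle, gas_fitting from where it was at the start of the episode above 0.02 m or angle between any of tube_joint, bottle, cup_nozzle, gas_fitting's own z axis and vertical above 0.3 rad).
It also fails if it takes over 64 s, if anything falls off the work surface, if the arm or the gripper's body presses on something with over 40 N, if the wrist force passes 120 N, or if a joint passes its speed limit or range.

ROBOT

A 6-joint arm with a two-finger parallel gripper is mounted at the origin on the work surface. World frame = base frame: x ahead of the robot, y to its left, z up, the work surface at z = 0. Lengths are in mm, angles in rad, forces in N, time in s.
With the tool pointing down it reaches from about 425 to 950 mm from the base axis. Payload 3.5 kg.
Tool frame: the origin (TCP) lies on the centre line of the jaws, within the pads' length; the fingertips stand 19 mm ahead of it and the grasp point (between the pads) is the TCP; z points along the fingers, y is the line along which they close (so a half turn about z gives the same grasp; the last joint's range is limited). The gripper opens to 85 mm and grips with 20 to 120 N. Pads are 22 mm wide; open, the fingers measure 114 mm over their backs; the gripper's body (76 mm by 85 mm) begins 54 mm behind the grasp point. The pads swing forward as they close: fully open they stand 13 mm farther back than shut.
Start: joints at [1.17, 0.286, 1.577, -0, 1.279, -0.15], TCP at [167.484, 653.877, 250.325] pointing down, gripper open.
Joint ranges: [-2.77, 2.77], [-0.9, 2.22], [0.21, 2.48], [-1.53, 4.67], [0.24, 2.81], [-2.84, 2.84]. Speed limits (rad/s): [2.79, 2.79, 3.14, 3.14, 3.14, 3.14].

INTERFACE

Orientations are given as a 3x3 rotation matrix whose columns are the frame's x, y, z axes.
In Python, from station import robot gives the robot as it stands. The module is installed in compiled form; this text tells all that it offers.
- The arm moves only by the tool jog_arm, never from a script. Its argument "targets" is text: rows parted by semicolons, each of 7 numbers parted by spaces: the shift along the tool's x, y, z in m, then the turn, a rotation vector about the tool's x, y, z in degrees, then the gripper's target within -1 to 1 (fully open at 1, half-way at 0, shut at -1). In form: x y z wx wy wz grip; .... A call has 1 to 5 rows; each row shifts and turns the commanded pose from where the row before left it, along the tool's axes as they then stand; what a row does not reach is not made up. A row lasts 1/8 s, in which the tool goes at most 62.5 mm and 10.7 degrees, less where a joint would pass 70% of its speed; a pose out of reach is approached as far as the arm can. A call with a gripper value outside its range is refused whole. The fingers move at their own pace and stop on an object; the grip force is fixed at half the most. Time passes only in rows, so rows that do not move let the fingers close. It gives the time, the measured TCP pose, the force, the opening and the grip force at its end, in the units of the state.
- robot.observe(): the state, without advancing time (a new reading comes with each control period).
- robot.grab_frame(name): name is "scene" or "side" or "wrist"; returns a dict with "pixels" (420x560x3 uint8, red, green, blue), "fx", "fy", "cx", "cy" (pixels), "k1" (the pictures are not rectified: a ray, as slopes to the right and down, at radius r is drawn at 1 + k1 r^2 times it, then the intrinsics apply), "R" (3x3) and "t" (3): a world point X has camera coordinates R X + t. Camera axes: x right, y down, z forward; pixel columns grow to the right and rows downward; lengths in mm; the calibration is good to about 2 mm. A picture is of the moment at which its call begins. There is no depth.
- robot.sign_off(): hands the job in; it is judged then, once.
The state is a dict: "time_s": time; "joint_positions": joint angles; "joint_vel": joint speeds; "joint_efforts": joint torques, N m; "position": TCP position; "eef_rot": TCP orientation; "contact_force": force on the tool from outside, world axes, zero at the start; "wrist_torque": the same for the moment, N m; "finger_gap": opening from 0.0 (shut) to 1.0 (fully open); "finger_force": force on a finger pad.
Only numpy, scipy, OpenCV 4.12 (cv2) and the standard library are available. Lean on these libraries where they do the work, as an engineer would, in place of code of your own. Each camera call takes 0.05 s, during which the arm holds its last target. There are 200 camera calls.

## Working session

There is one attempt and no reset: what is moved stays moved. The work goes in short steps, Python scripts to look and compute and a tool call to move; the robot and the scene stay as the last step left them, time stands still between calls to the robot, and variables do not carry over. Pictures are saved under pics/ and viewed, at most 10 in all, crops included, and the job is handed in when it is done.

Besides the shell and the picture viewer there is one more tool, called after "Call:" as a command line: name --argument value ..., lists and objects as JSON in quotes. jog_arm: Moves the arm, as the interface text tells. Its arguments: {"type":"object","properties":{"targets":{"type":"string"}},"required":["targets"]}

```bash
mkdir -p pics; cat > h.py <<'E'
import numpy as np, cv2, pickle
from station import robot
def grab(n,tag):
    f=robot.grab_frame(n); pickle.dump(f,open(f'pics/{tag}.pkl','wb'))
    cv2.imwrite(f'pics/{tag}.png',f['pixels'][:,:,::-1]); return f
def load(tag): return pickle.load(open(f'pics/{tag}.pkl','rb'))
def ray(f,u,v):
    d=np.array([(u-f['cx'])/f['fx'],(v-f['cy'])/f['fy']]); s=d.copy()
    for _ in range(20): s=d/(1+f['k1']*(s@s))
    R=np.array(f['R']);t=np.array(f['t']); w=R.T@np.array([*s,1]); return -R.T@t,w/np.linalg.norm(w)
def onz(f,u,v,z):
    c,w=ray(f,u,v); return c+w*(z-c[2])/w[2]
def tri(*obs):
    A=0;b=0
    for f,u,v in obs:
        c,w=ray(f,u,v);P=np.eye(3)-np.outer(w,w);A=A+P;b=b+P@c
    X=np.linalg.solve(A,b)
    return X,[np.linalg.norm((np.eye(3)-np.outer(ray(*o)[1],ray(*o)[1]))@(X-ray(*o)[0])) for o in obs]
def proj(f,X):
    p=np.array(f['R'])@X+np.array(f['t']); s=p[:2]/p[2]; s=s*(1+f['k1']*(s@s))
    return [s[0]*f['fx']+f['cx'],s[1]*f['fy']+f['cy']]
E
python3 - <<'E'
from h import *
a=grab('scene','sc0');b=grab('side','si0');w=grab('wrist','w0')
s=robot.observe();print(s['position'],s['eef_rot'],s['contact_force'],s['finger_gap'],s['time_s'])
for f in(a,b,w):print(-np.array(f['R']).T@f['t'],f['fx'],np.array(f['R'])[2])
E
```

```text
[167.31161012 653.43862774 249.22306018] [[-9.68716639e-01  2.48168468e-01 -6.95689228e-04]
 [ 2.48169323e-01  9.68715125e-01 -1.73042393e-03]
 [ 2.44488021e-04 -1.84893918e-03 -9.99998261e-01]] [-0.40908174  0.14505448  0.03977942] 0.9955072918239888 0.15
[1288.58663181 -437.5885014  1108.70124282] 537.6010748649287 [-0.54532338  0.32453777 -0.77285034]
[  85.68802003 -790.29622088  585.77582336] 456.99948880691284 [ 0.46118172  0.75189268 -0.47113567]
[ 87.80272536 673.88982687 371.56605847] 322.47115067768107 [ 0.3086329  -0.0801919  -0.94779481]
```

View pics/sc0.png

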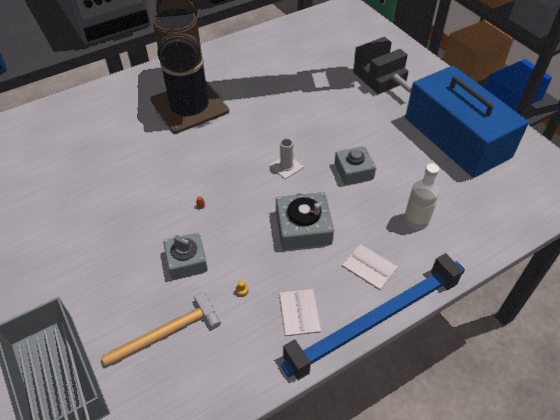

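View pics/si0.png

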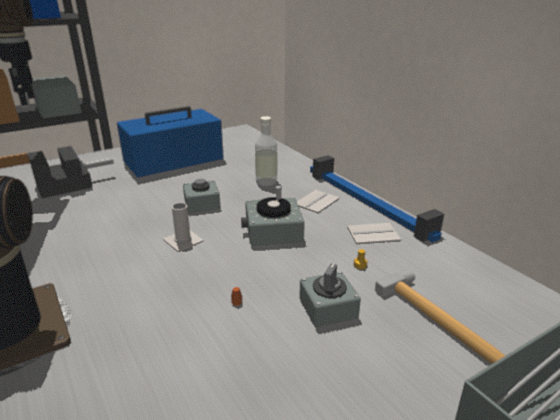

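The scene shows the dial box at about (305,218) with the peg at about (317,208), the button station at (355,163) and the bar knob station at (185,253). The side view shows the dial at (274,207), the peg at (278,190) and the button at (201,185). I'll enlarge both.

```bash
python3 - <<'E'
from h import *
a=load('sc0');b=load('si0');w=load('w0')
c1=cv2.resize(a['pixels'][135:255,265:385],(600,600),interpolation=cv2.INTER_CUBIC)
c2=cv2.resize(b['pixels'][165:255,170:310],(0,0),fx=4,fy=4,interpolation=cv2.INTER_CUBIC)
cv2.imwrite('pics/c1.png',c1[:,:,::-1]);
c2=cv2.resize(b['pixels'][165:255,170:310],(780,501),interpolation=cv2.INTER_CUBIC)
cv2.imwrite('pics/c2.png',c2[:,:,::-1])
print(proj(a,np.zeros(3)),proj(a,np.array([167,653,250.])))
print('dial',tri((a,305,211),(b,274,207)),'store',tri((a,356,155),(b,201,184)))
E
```

```text
[np.float64(188.80933640491594), np.float64(106.10321661844934)] [np.float64(396.3558373542903), np.float64(-0.5566659122519297)]
dial (array([598.67377269,  46.96029293,  67.28499639]), [np.float64(2.6238629667818403), np.float64(2.623862966781857)]) store (array([504.8978921 , 273.6627653 ,  62.98146795]), [np.float64(4.033626260084726), np.float64(4.033626260084786)])
```

View pics/c1.png

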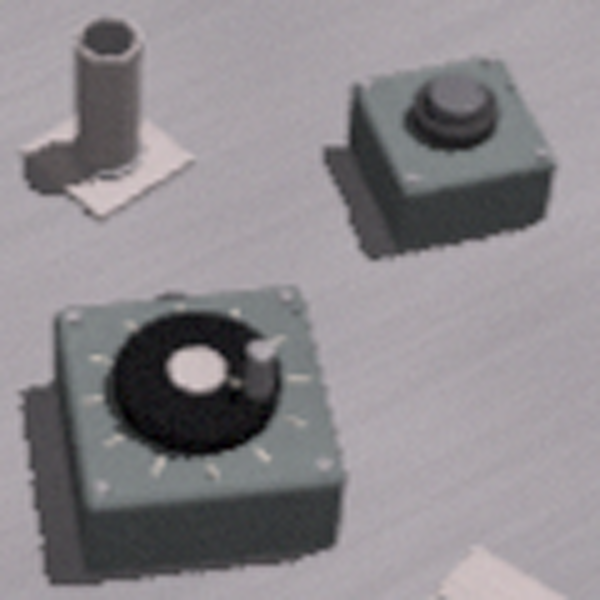

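View pics/c2.png

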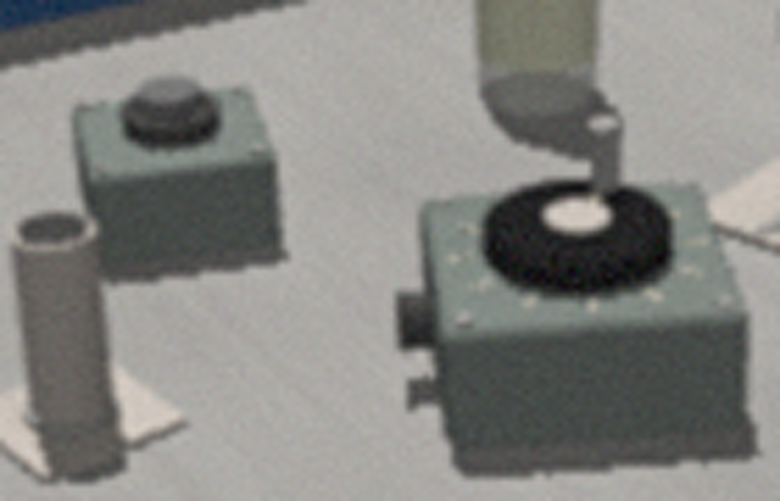

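In crop 1 the hub is at (198,368), the peg top at (263,346) and the button top at (461,96). In crop 2 the hub is at (578,216), the peg top at (604,122) and the button top at (172,90).

```bash
python3 - <<'E'
from h import *
a=load('sc0');b=load('si0');w=load('w0')
A=lambda x,y:(a,265+(x+.5)/5-.5,135+(y+.5)/5-.5)
k=780/140
B=lambda x,y:(b,170+(x+.5)/k-.5,165+(y+.5)/(501/90)-.5)
D,e=tri(A(198,368),B(578,216));print('hub',D,e)
P,e2=tri(A(263,346),B(604,122));print('peg',P,e2, np.linalg.norm((P-D)[:2]),np.degrees(np.arctan2(*(P-D)[1::-1])))
S,e3=tri(A(461,96),B(172,90));print('store',S,e3)
for n,x in (('bottle',onz(a,420,222,0)),('tube',onz(a,*A(110,160)[1:],0)),('couponb',onz(a,370,266,0)),('coupA',onz(a,300,312,0)),('bottletop',onz(b,266,120,200))):print(n,x)
for p in [(75,315),(290,295),(325,465),(100,488)]:print(onz(*A(*p),60))
print('wrist proj',[proj(w,X) for X in (D,P,S)])
E
```

```text
hub [596.60382056  45.8041285   77.77270795] [np.float64(2.0122629433853283), np.float64(2.0122629433851738)]
peg [622.18480546  65.61082741 108.5088599 ] [np.float64(2.0223321745055993), np.float64(2.0223321745056695)] 32.35262139228243 37.74969773745056
store [505.98064313 275.16732201  70.27902759] [np.float64(2.1724258106454735), np.float64(2.1724258106455228)]
bottle [739.63783653 316.76908212   0.        ]
tube [387.71212136 124.8124788    0.        ]
couponb [780.53081043 122.26371621   0.        ]
coupA [797.15627511 -91.87213472   0.        ]
bottletop [721.07984214 284.76063726 200.        ]
[520.44754844  21.38912438  60.        ]
[566.80994817 122.95280461  60.        ]
[666.98822009  75.70466042  60.        ]
[621.41371835 -25.61820217  60.        ]
wrist proj [[np.float64(-34.12874062292798), np.float64(556.1428014065748)], [np.float64(-32.01258835235575), np.float64(592.8397565622229)], [np.float64(81.1992742311385), np.float64(486.5775824025416)]]
```

View pics/w0.png

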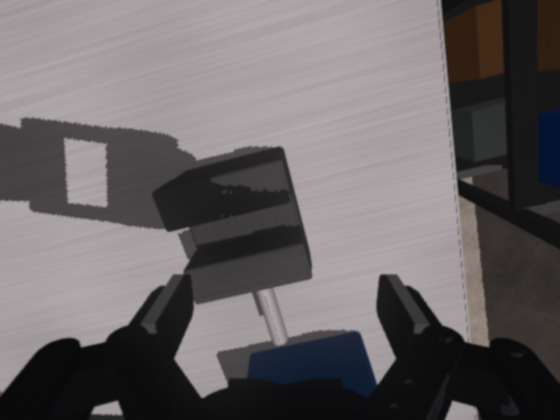

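The wrist view shows only the vise and toolbox. The measured heights and the 32 mm peg radius match the text. The dial axis is near (596.5,46) and the peg stands at 38°. I'll move beside it with the gripper shut, pushing with the tool's -x face.

Call:
jog_arm --targets "-0.043 -0.0343 0 0 0 0 -1;-0.043 -0.0343 0 0 0 0 -1;-0.043 -0.0343 0 0 0 0 -1;-0.043 -0.0343 0 0 0 0 -1;-0.043 -0.0343 0 0 0 0 -1"

```text
time_s: 0.78
position: [333.9, 432.8, 250.1]
eef_rot: [[-0.969, 0.248, -0.0], [0.248, 0.969, -0.0], [0.0, -0.0, -1.0]]
contact_force: [0.5, 1.0, -0.4]
finger_gap: -0.0
finger_force: 0.0
```

Call:
jog_arm --targets "-0.043 -0.0343 0 0 0 0 -1;-0.043 -0.0343 0 0 0 0 -1;-0.043 -0.0343 0 0 0 0 -1;-0.043 -0.0343 0 0 0 0 -1;-0.043 -0.0343 0 0 0 0 -1"

```text
time_s: 1.4
position: [499.6, 213.3, 250.2]
eef_rot: [[-0.969, 0.248, -0.0], [0.248, 0.969, 0.0], [0.0, 0.0, -1.0]]
contact_force: [0.4, 1.4, 0.0]
finger_gap: 0.0
finger_force: 0.0
```

Call:
jog_arm --targets "-0.043 -0.0343 0 0 0 0 -1;-0.043 -0.0343 0 0 0 0 -1;-0.043 -0.0343 0 0 0 0 -1;0 0 0 0 0 8.8 -1;0 0 0 0 0 8.8 -1"

```text
time_s: 2.02
position: [598.5, 82.2, 249.6]
eef_rot: [[-0.845, 0.535, -0.001], [0.535, 0.845, 0.0], [0.001, -0.001, -1.0]]
contact_force: [0.4, 0.0, 0.6]
finger_gap: -0.004
finger_force: 0.0
```

Call:
jog_arm --targets "0 0 0 0 0 0 -1;0 0 0 0 0 0 -1"

```text
time_s: 2.28
position: [598.2, 83.3, 250.1]
eef_rot: [[-0.85, 0.527, -0.0], [0.527, 0.85, -0.0], [0.0, -0.0, -1.0]]
contact_force: [0.3, -0.2, 0.8]
finger_gap: -0.002
finger_force: 0.0
```

```bash
cat >> h.py <<'E'
def st():
    s=robot.observe();R=np.array(s['eef_rot']);print(np.round(s['position'],1),'xang',np.degrees(np.arctan2(R[1,0],R[0,0])).round(1),'z',R[:,2].round(3),'F',np.round(s['contact_force'],1),s['finger_gap'],s['time_s']);return s
E
python3 - <<'E'
from h import *
s=st()
w=grab('wrist','w1')
for X in ([596.5,46,77],[622,65.6,108.5]):print(proj(w,np.array(X,float)))
E
```

```text
[598.2  83.3 250.1] xang 148.2 z [-0. -0. -1.] F [ 0.3 -0.2  0.8] -0.0016027137635182805 2.275
[np.float64(250.72938578374072), np.float64(212.57846407680887)]
[np.float64(281.59310432175937), np.float64(236.09064090123218)]
```

View pics/w1.png

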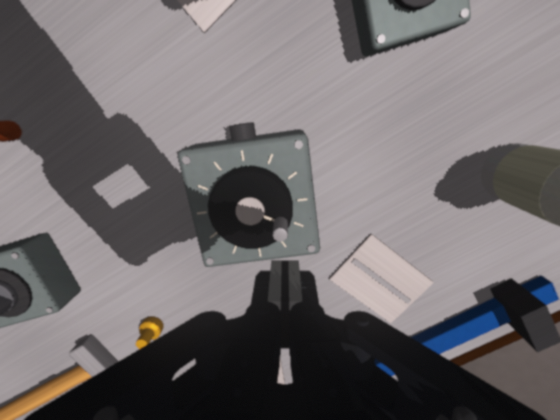

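The hub at (250,210) and peg at (281,235) agree with the predictions, and the shut fingers stand clear beside the peg. I'll descend, then turn about the dial's axis.

Call:
jog_arm --targets "0 0 0.0475 0 0 0 -1;0 0 0.0475 0 0 0 -1;0 0 0.0475 0 0 0 -1;0 0 0 0 0 0 -1;0 0 0 0 0 0 -1"

```text
time_s: 2.95
position: [599.5, 83.3, 109.8]
eef_rot: [[-0.849, 0.529, 0.003], [0.529, 0.849, -0.0], [-0.002, 0.001, -1.0]]
contact_force: [1.0, 0.3, -0.4]
finger_gap: -0.001
finger_force: 0.0
```

Call:
jog_arm --targets "-0.00295 0.0015 0 0 0 5 -1;-0.00295 0.0015 0 0 0 5 -1;-0.0015 0.0007 0 0 0 2.5 -1;0 0 0 0 0 0 -1"

```text
time_s: 3.45
position: [608.6, 81.9, 111.3]
eef_rot: [[-0.714, 0.7, 0.006], [0.7, 0.714, -0.0], [-0.004, 0.004, -1.0]]
contact_force: [-0.5, 0.3, 0.2]
finger_gap: 0.003
finger_force: 0.0
```

Call:
jog_arm --targets "-0.0015 0.0007 0 0 0 2.5 -1;-0.0015 0.0007 0 0 0 2.5 -1;0 0 0 0 0 0 -1"

```text
time_s: 3.82
position: [610.6, 80.7, 109.7]
eef_rot: [[-0.651, 0.759, 0.003], [0.759, 0.651, -0.0], [-0.002, 0.002, -1.0]]
contact_force: [0.4, 1.2, 0.3]
finger_gap: -0.0
finger_force: 0.0
```

Call:
jog_arm --targets "-0.0015 0.0007 0 0 0 2.5 -1;-0.0015 0.0007 0 0 0 2.5 -1;0 0 0 0 0 0 -1"

```text
time_s: 4.2
position: [612.4, 79.9, 108.9]
eef_rot: [[-0.582, 0.813, -0.0], [0.813, 0.582, 0.001], [0.001, 0.0, -1.0]]
contact_force: [-2.3, 2.7, 3.4]
finger_gap: 0.004
finger_force: 1.9
```

Call:
jog_arm --targets "-0.0015 0.0007 0 0 0 2.5 -1;-0.0015 0.0007 0 0 0 2.5 -1;0 0 0 0 0 0 -1"

```text
time_s: 4.58
position: [615.5, 78.1, 108.6]
eef_rot: [[-0.509, 0.86, 0.001], [0.86, 0.509, 0.001], [0.0, 0.001, -1.0]]
contact_force: [-2.1, 3.5, 2.9]
finger_gap: -0.001
finger_force: 1.7
```

Call:
jog_arm --targets "-0.0015 0.0007 0 0 0 2.5 -1;-0.0015 0.0007 0 0 0 2.5 -1;0 0 0 0 0 0 -1"

```text
time_s: 4.95
position: [618.6, 75.5, 108.2]
eef_rot: [[-0.433, 0.902, 0.002], [0.902, 0.433, -0.0], [-0.001, 0.001, -1.0]]
contact_force: [0.2, 1.3, 0.4]
finger_gap: 0.003
finger_force: 0.6
```

Call:
jog_arm --targets "-0.0015 0.0007 0 0 0 2.5 -1;0 0 0 0 0 0 -1"

```text
time_s: 5.2
position: [619.7, 74.3, 107.9]
eef_rot: [[-0.393, 0.92, 0.001], [0.92, 0.393, -0.001], [-0.001, 0.001, -1.0]]
contact_force: [-1.0, 0.7, 0.3]
finger_gap: 0.001
finger_force: 0.1
```

Call:
jog_arm --targets "-0.0015 0.0007 0 0 0 2.5 -1;0 0 0 0 0 0 -1"

```text
time_s: 5.45
position: [620.6, 73.1, 107.6]
eef_rot: [[-0.352, 0.936, 0.0], [0.936, 0.352, -0.001], [-0.001, -0.0, -1.0]]
contact_force: [-0.1, 0.2, -0.9]
finger_gap: 0.002
finger_force: 0.0
```

Call:
jog_arm --targets "-0.0015 0.0007 0 0 0 2.5 -1;0 0 0 0 0 0 -1"

```text
time_s: 5.7
position: [621.7, 72.0, 107.7]
eef_rot: [[-0.311, 0.95, -0.0], [0.95, 0.311, -0.0], [-0.0, -0.0, -1.0]]
contact_force: [0.3, -0.2, -0.2]
finger_gap: -0.004
finger_force: 0.0
```

```bash
python3 - <<'E'
from h import *
s=st()
a=grab('scene','sc2');b=grab('side','si2');w=grab('wrist','w2')
C=np.array([596.5,46,76.])
for f in(a,b,w):print(proj(f,C))
def cr(f,n=50):
    u,v=map(int,proj(f,C)); p=f['pixels'][max(0,v-n):v+n,max(0,u-n):u+n];print(u-n,v-n,p.shape);return cv2.resize(p,(390,390),interpolation=cv2.INTER_CUBIC)
cv2.imwrite('pics/x2.png',np.hstack([cr(a,30),cr(w,80)])[:,:,::-1])
E
```

```text
[621.7  72.  107.7] xang 108.1 z [-0. -0. -1.] F [ 0.3 -0.2 -0.2] -0.00363539096590262 5.7
[np.float64(303.9640624649091), np.float64(209.36354148896692)]
[np.float64(272.65033843651725), np.float64(203.44943767501263)]
[np.float64(226.2374754764955), np.float64(292.9720556137016)]
273 179 (60, 60, 3)
146 212 (160, 160, 3)
```

View pics/x2.png

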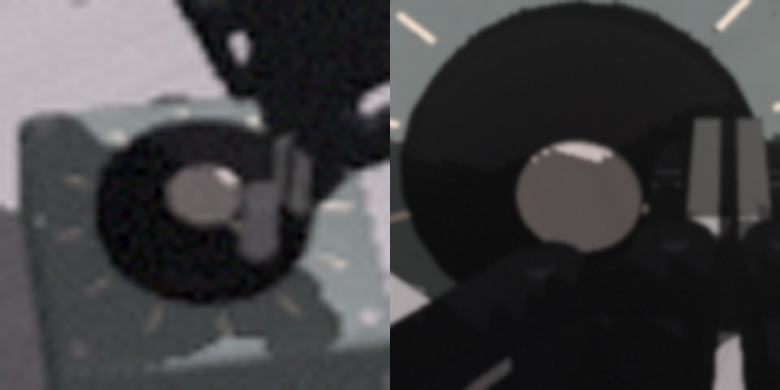

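The picture shows the peg snapped ahead of the fingers, with its top at about crop (258,188). I'll check its angle and carry on.

```bash
python3 - <<'E'
from h import *
a=load('sc2');X=onz(a,273+258/6.5-.5,179+188/6.5-.5,108);print(X)
a0=load('sc0');c=onz(a0,265+198.5/5-.5,135+368.5/5-.5,76.5)
for t in(8,-22): print(t,(np.array(proj(a,c+np.array([32*np.cos(np.radians(t)),32*np.sin(np.radians(t)),31.5])))-[273,179])*6.5)
d=X-c;print(c,np.degrees(np.arctan2(d[1],d[0])),np.hypot(d[0],d[1]))
E
```

```text
[623.23148165  51.18759393 108.        ]
8 [261.93121274 187.44226819]
-22 [221.73910836 201.82731354]
[594.00993271  48.28932947  76.5       ] 5.664210317609114 29.36492566914158
```

Call:
jog_arm --targets "-0.0015 0.0007 0 0 0 2.5 -1;-0.0015 0.0007 0 0 0 2.5 -1;-0.0015 0.0007 0 0 0 2.5 -1;0 0 0 0 0 0 -1"

```text
time_s: 6.35
position: [625.0, 68.5, 107.8]
eef_rot: [[-0.184, 0.983, 0.0], [0.983, 0.184, -0.0], [-0.0, 0.0, -1.0]]
contact_force: [0.0, -0.1, -0.7]
finger_gap: 0.0
finger_force: 0.0
```

Call:
jog_arm --targets "-0.0015 0.0007 0 0 0 2.5 -1;-0.0015 0.0007 0 0 0 2.5 -1;0 0 0 0 0 0 -1"

```text
time_s: 6.72
position: [626.6, 66.4, 107.8]
eef_rot: [[-0.098, 0.995, -0.001], [0.995, 0.098, 0.001], [0.001, -0.001, -1.0]]
contact_force: [-1.0, 2.6, 1.1]
finger_gap: 0.002
finger_force: 1.3
```

Call:
jog_arm --targets "-0.0015 0.0007 0 0 0 2.5 -1;-0.0015 0.0007 0 0 0 2.5 -1;0 0 0 0 0 0 -1"

```text
time_s: 7.1
position: [628.3, 63.7, 107.8]
eef_rot: [[-0.011, 1.0, -0.0], [1.0, 0.011, 0.001], [0.001, -0.0, -1.0]]
contact_force: [-0.6, 3.5, 0.4]
finger_gap: -0.002
finger_force: 1.8
```

One click is confirmed, and contact came again at about 97°, so the 30° spacing holds.

Call:
jog_arm --targets "-0.0015 0.0007 0 0 0 2.5 -1;-0.0015 0.0007 0 0 0 2.5 -1;0 0 0 0 0 0 -1"

```text
time_s: 7.48
position: [629.9, 59.8, 107.8]
eef_rot: [[0.076, 0.997, 0.0], [0.997, -0.076, -0.0], [-0.0, 0.0, -1.0]]
contact_force: [-0.2, 1.6, 0.1]
finger_gap: -0.003
finger_force: 0.8
```

Call:
jog_arm --targets "-0.0015 0.0007 0 0 0 2.5 -1;0 0 0 0 0 0 -1"

```text
time_s: 7.72
position: [630.5, 57.9, 107.8]
eef_rot: [[0.12, 0.993, 0.0], [0.993, -0.12, -0.001], [-0.001, 0.0, -1.0]]
contact_force: [1.2, -0.1, -0.5]
finger_gap: -0.002
finger_force: 0.2
```

Call:
jog_arm --targets "-0.0015 0.0007 0 0 0 2.5 -1;0 0 0 0 0 0 -1"

```text
time_s: 7.98
position: [631.0, 56.3, 107.9]
eef_rot: [[0.163, 0.987, 0.0], [0.987, -0.163, -0.001], [-0.001, 0.0, -1.0]]
contact_force: [0.9, 0.2, 0.1]
finger_gap: -0.007
finger_force: 0.0
```

Call:
jog_arm --targets "-0.0015 0.0007 0 0 0 2.5 -1;-0.0015 0.0007 0 0 0 2.5 -1;-0.0015 0.0007 0 0 0 2.5 -1;0 0 0 0 0 0 -1"

```text
time_s: 8.48
position: [632.1, 51.6, 107.9]
eef_rot: [[0.29, 0.957, 0.0], [0.957, -0.29, -0.0], [-0.0, 0.0, -1.0]]
contact_force: [-0.4, -0.6, -0.5]
finger_gap: -0.0
finger_force: 0.0
```

Call:
jog_arm --targets "-0.0015 0.0007 0 0 0 2.5 -1;-0.0015 0.0007 0 0 0 2.5 -1;0 0 0 0 0 0 -1"

```text
time_s: 8.85
position: [632.5, 48.5, 107.9]
eef_rot: [[0.372, 0.928, 0.0], [0.928, -0.372, -0.0], [-0.0, 0.0, -1.0]]
contact_force: [-0.6, 0.6, -0.4]
finger_gap: -0.0
finger_force: 0.0
```

Call:
jog_arm --targets "-0.0015 0.0007 0 0 0 2.5 -1;-0.0015 0.0007 0 0 0 2.5 -1;0 0 0 0 0 0 -1"

```text
time_s: 9.22
position: [632.9, 46.6, 107.9]
eef_rot: [[0.452, 0.892, 0.001], [0.892, -0.452, 0.002], [0.002, 0.0, -1.0]]
contact_force: [1.5, 4.7, -0.2]
finger_gap: 0.002
finger_force: 2.4
```

Two clicks are done. The fingers now push on the peg for the third.

Call:
jog_arm --targets "-0.0015 0.0007 0 0 0 2.5 -1;-0.0015 0.0007 0 0 0 2.5 -1;0 0 0 0 0 0 -1"

```text
time_s: 9.6
position: [632.5, 42.2, 107.9]
eef_rot: [[0.528, 0.849, 0.0], [0.849, -0.528, -0.0], [0.0, 0.0, -1.0]]
contact_force: [0.9, 2.0, -1.7]
finger_gap: -0.004
finger_force: 1.2
```

Call:
jog_arm --targets "-0.0015 0.0007 0 0 0 2.5 -1;-0.0015 0.0007 0 0 0 2.5 -1;0 0 0 0 0 0 -1"

```text
time_s: 9.98
position: [631.7, 38.3, 107.8]
eef_rot: [[0.6, 0.8, -0.001], [0.8, -0.6, -0.001], [-0.001, 0.0, -1.0]]
contact_force: [-0.3, -0.7, 0.9]
finger_gap: 0.006
finger_force: 0.1
```

Call:
jog_arm --targets "-0.0015 0.0007 0 0 0 2.5 -1;0 0 0 0 0 0 -1"

```text
time_s: 10.22
position: [631.4, 36.7, 107.8]
eef_rot: [[0.634, 0.773, -0.0], [0.773, -0.634, -0.001], [-0.001, 0.0, -1.0]]
contact_force: [-0.4, 0.0, 0.2]
finger_gap: -0.002
finger_force: 0.0
```

Call:
jog_arm --targets "-0.0015 0.0007 0 0 0 2.5 -1;0 0 0 0 0 0 -1"

```text
time_s: 10.48
position: [631.1, 35.3, 107.8]
eef_rot: [[0.667, 0.745, -0.0], [0.745, -0.667, -0.0], [-0.001, 0.0, -1.0]]
contact_force: [-0.6, -0.7, 0.7]
finger_gap: 0.002
finger_force: 0.0
```

```bash
python3 - <<'E'
from h import *
s=st()
a=grab('scene','sc3');b=grab('side','si3')
C=np.array([596.5,46,76.])
def cr(f,n=30):
    u,v=map(int,proj(f,C)); p=f['pixels'][v-n:v+n,u-n:u+n];print(u-n,v-n)
    for t in (8,-22,-52,-82):
        X=C+[32*np.cos(np.radians(t)),32*np.sin(np.radians(t)),32];print(t,((np.array(proj(f,X))-[u-n,v-n]+.5)*6.5).round())
    return cv2.resize(p,(390,390),interpolation=cv2.INTER_CUBIC)
cv2.imwrite('pics/x3.png',np.hstack([cr(a),cr(b)])[:,:,::-1])
E
```

```text
[631.1  35.3 107.8] xang 48.1 z [-0. -0. -1.] F [-0.6 -0.7  0.7] 0.002301733000544634 10.475
273 179
8 [264. 198.]
-22 [223. 212.]
-52 [179. 209.]
-82 [142. 189.]
242 173
8 [269. 100.]
-22 [288. 117.]
-52 [285. 137.]
-82 [259. 154.]
```

View pics/x3.png

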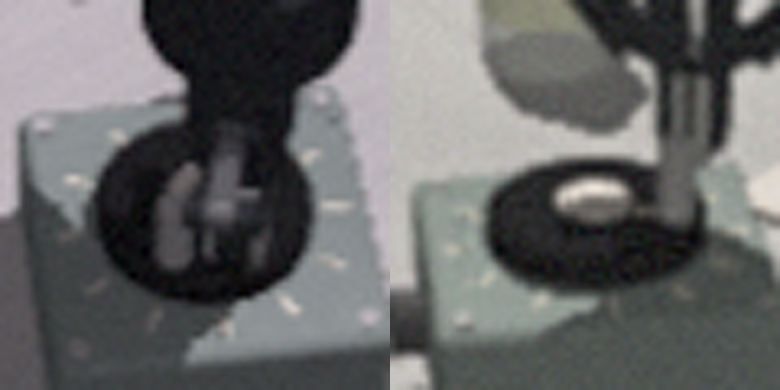

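The peg is on the third click; in the scene crop its x of about 178 fits -52°. Now the fourth.

Call:
jog_arm --targets "-0.0015 0.0007 0 0 0 2.5 -1;-0.0015 0.0007 0 0 0 2.5 -1;-0.0015 0.0007 0 0 0 2.5 -1;-0.0015 0.0007 0 0 0 2.5 -1;0 0 0 0 0 0 -1"

```text
time_s: 11.2
position: [628.8, 29.3, 107.9]
eef_rot: [[0.787, 0.617, 0.0], [0.617, -0.787, -0.0], [-0.0, 0.0, -1.0]]
contact_force: [0.7, 0.6, -0.7]
finger_gap: -0.002
finger_force: 0.0
```

Call:
jog_arm --targets "-0.0015 0.0007 0 0 0 2.5 -1;-0.0015 0.0007 0 0 0 2.5 -1;0 0 0 0 0 0 -1"

```text
time_s: 11.58
position: [628.1, 27.2, 107.9]
eef_rot: [[0.838, 0.546, 0.003], [0.546, -0.838, 0.001], [0.003, 0.0, -1.0]]
contact_force: [3.7, 4.1, -2.0]
finger_gap: 0.002
finger_force: 2.3
```

Call:
jog_arm --targets "-0.0015 0.0007 0 0 0 2.5 -1;-0.0015 0.0007 0 0 0 2.5 -1;0 0 0 0 0 0 -1"

```text
time_s: 11.95
position: [625.5, 23.7, 107.8]
eef_rot: [[0.882, 0.471, 0.0], [0.471, -0.882, -0.0], [0.0, 0.0, -1.0]]
contact_force: [2.4, 1.3, -1.1]
finger_gap: -0.002
finger_force: 1.2
```

Call:
jog_arm --targets "-0.0015 0.0007 0 0 0 2.5 -1;0 0 0 0 0 0 -1"

```text
time_s: 12.2
position: [624.3, 22.2, 107.8]
eef_rot: [[0.902, 0.433, -0.001], [0.433, -0.902, -0.0], [-0.001, 0.0, -1.0]]
contact_force: [0.6, 0.8, 0.7]
finger_gap: -0.001
finger_force: 0.6
```

Call:
jog_arm --targets "-0.0015 0.0007 0 0 0 2.5 -1;0 0 0 0 0 0 -1"

```text
time_s: 12.45
position: [623.1, 20.9, 107.8]
eef_rot: [[0.92, 0.393, -0.001], [0.393, -0.92, -0.0], [-0.001, 0.0, -1.0]]
contact_force: [0.6, 0.1, 0.1]
finger_gap: 0.0
finger_force: 0.1
```

Call:
jog_arm --targets "-0.0015 0.0007 0 0 0 2.5 -1;0 0 0 0 0 0 -1"

```text
time_s: 12.7
position: [622.0, 19.6, 107.7]
eef_rot: [[0.936, 0.352, -0.001], [0.352, -0.936, -0.0], [-0.001, 0.0, -1.0]]
contact_force: [0.7, -0.3, -0.4]
finger_gap: 0.002
finger_force: 0.0
```

Call:
jog_arm --targets "-0.0009 0.0004 0 0 0 1.5 -1;0 0 0 0 0 0 -1;0 0 0 0 0 0 -1;0 0 0 0 0 0 -1"

```text
time_s: 13.2
position: [621.6, 19.1, 107.8]
eef_rot: [[0.945, 0.326, -0.0], [0.326, -0.945, -0.0], [-0.0, 0.0, -1.0]]
contact_force: [0.0, 0.2, 0.0]
finger_gap: -0.0
finger_force: 0.0
```

```bash
python3 - <<'E'
from h import *
s=st()
a=grab('scene','sc4');b=grab('side','si4')
C=np.array([596.5,46,76.])
def cr(f,n=30):
    u,v=map(int,proj(f,C)); p=f['pixels'][v-n:v+n,u-n:u+n]
    for t in (-52,-82):
        X=C+[32*np.cos(np.radians(t)),32*np.sin(np.radians(t)),32];print(t,((np.array(proj(f,X))-[u-n,v-n]+.5)*6.5).round())
    return cv2.resize(p,(390,390),interpolation=cv2.INTER_CUBIC)
cv2.imwrite('pics/x4.png',np.hstack([cr(a),cr(b)])[:,:,::-1])
E
```

```text
[621.6  19.1 107.8] xang 19.0 z [-0. -0. -1.] F [0.  0.2 0. ] -0.00042441521092764545 13.2
-52 [179. 209.]
-82 [142. 189.]
-52 [285. 137.]
-82 [259. 154.]
```

View pics/x4.png

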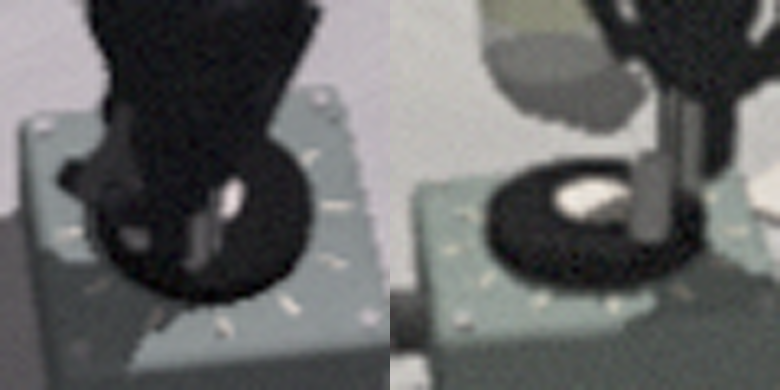

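The peg sits on the fourth click (side crop x 262, expected 259) and is free of the fingers. I'll back off, lift, and go towards the button.

Call:
jog_arm --targets "0.006 0 0 0 0 0 -1;0 0 -0.047 0 0 0 -1;0 0 -0.047 0 0 0 -1;0 0 -0.047 0 0 0 -1;0 0 0 0 0 0 -1"

```text
time_s: 13.92
position: [630.2, 20.9, 255.3]
eef_rot: [[0.945, 0.326, 0.011], [0.326, -0.945, -0.001], [0.01, 0.005, -1.0]]
contact_force: [-0.1, -0.5, 0.4]
finger_gap: -0.0
finger_force: 0.0
```

Call:
jog_arm --targets "0.003 -0.0464 0 0 0 0 -1;0.003 -0.0464 0 0 0 0 -1;0.003 -0.0464 0 0 0 0 -1;0.003 -0.0464 0 0 0 0 -1;0.003 -0.0464 0 0 0 0 -1"

```text
time_s: 14.55
position: [564.9, 246.7, 247.5]
eef_rot: [[0.945, 0.326, -0.002], [0.326, -0.945, -0.0], [-0.002, -0.0, -1.0]]
contact_force: [0.6, -0.2, -0.0]
finger_gap: 0.002
finger_force: 0.0
```

Call:
jog_arm --targets "0.003 -0.0464 0 0 0 0 -1;0 0 0 0 0 0 -1;0 0 0 0 0 0 -1"

```text
time_s: 14.92
position: [553.3, 289.9, 247.8]
eef_rot: [[0.945, 0.327, -0.001], [0.327, -0.945, -0.001], [-0.002, 0.001, -1.0]]
contact_force: [-0.4, -0.3, 0.2]
finger_gap: 0.002
finger_force: 0.0
```

```bash
python3 - <<'E'
from h import *
s=st();w=grab('wrist','w5');print(proj(w,np.array([506,274.5,70])))
E
```

```text
[553.3 289.9 247.8] xang 19.1 z [-0.001 -0.001 -1.   ] F [-0.4 -0.3  0.2] 0.0017092604014672965 14.925
[np.float64(283.73591948848565), np.float64(240.22607259615793)]
```

View pics/w5.png

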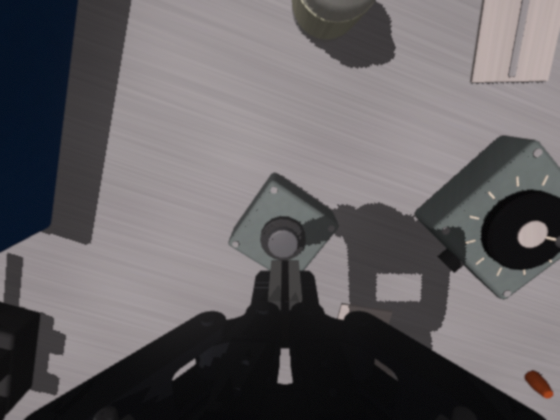

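The button top at (283,241) matches the prediction within 1 px. I'll move over it and press.

Call:
jog_arm --targets "-0.0497 -0.0009 0 0 0 0 -1;0 0 0.05 0 0 0 -1;0 0 0.05 0 0 0 -1;0 0 0.045 0 0 0 -1;0 0 0 0 0 0 -1"

```text
time_s: 15.6
position: [503.5, 272.5, 99.5]
eef_rot: [[0.946, 0.324, -0.009], [0.324, -0.946, -0.003], [-0.01, 0.0, -1.0]]
contact_force: [-0.3, -0.1, -0.8]
finger_gap: -0.001
finger_force: 0.0
```

Call:
jog_arm --targets "0 0 0 0 0 0 -1;0 0 0 0 0 0 -1;0 0 0 0 0 0 -1"

```text
time_s: 15.98
position: [507.4, 275.2, 105.9]
eef_rot: [[0.945, 0.326, 0.004], [0.326, -0.945, 0.001], [0.004, 0.0, -1.0]]
contact_force: [-0.3, -0.6, 0.2]
finger_gap: -0.001
finger_force: 0.0
```

Call:
jog_arm --targets "0 0 0.006 0 0 0 -1;0 0 0.004 0 0 0 -1;0 0 0 0 0 0 -1;0 0 0 0 0 0 -1"

```text
time_s: 16.48
position: [506.2, 274.8, 93.7]
eef_rot: [[0.945, 0.326, -0.0], [0.326, -0.945, -0.0], [-0.0, 0.0, -1.0]]
contact_force: [-0.8, 0.5, -0.4]
finger_gap: 0.003
finger_force: 0.0
```

Call:
jog_arm --targets "0 0 0.003 0 0 0 -1;0 0 0 0 0 0 -1;0 0 0 0 0 0 -1"

```text
time_s: 16.85
position: [506.5, 274.9, 91.1]
eef_rot: [[0.945, 0.326, 0.001], [0.326, -0.945, 0.0], [0.001, -0.0, -1.0]]
contact_force: [-0.4, -0.1, 0.6]
finger_gap: -0.0
finger_force: 0.6
```

Call:
jog_arm --targets "0 0 0.002 0 0 0 -1;0 0 0 0 0 0 -1"

```text
time_s: 17.1
position: [506.5, 274.9, 89.1]
eef_rot: [[0.945, 0.326, 0.001], [0.326, -0.945, 0.0], [0.001, -0.0, -1.0]]
contact_force: [-0.7, 0.2, 2.5]
finger_gap: 0.005
finger_force: 1.2
```

Call:
jog_arm --targets "0 0 0.002 0 0 0 -1;0 0 0 0 0 0 -1"

```text
time_s: 17.35
position: [506.5, 274.9, 87.1]
eef_rot: [[0.945, 0.326, 0.001], [0.326, -0.945, 0.0], [0.001, -0.0, -1.0]]
contact_force: [0.5, -0.5, 2.7]
finger_gap: 0.005
finger_force: 1.8
```

Call:
jog_arm --targets "0 0 0.0015 0 0 0 -1;0 0 0 0 0 0 -1"

```text
time_s: 17.6
position: [506.5, 274.9, 85.6]
eef_rot: [[0.945, 0.326, 0.001], [0.326, -0.945, 0.0], [0.001, -0.0, -1.0]]
contact_force: [0.3, 0.7, 4.2]
finger_gap: -0.004
finger_force: 2.2
```

Call:
jog_arm --targets "0 0 0.001 0 0 0 -1;0 0 0 0 0 0 -1"

```text
time_s: 17.85
position: [506.5, 274.9, 85.0]
eef_rot: [[0.945, 0.326, 0.0], [0.326, -0.945, 0.0], [0.0, 0.0, -1.0]]
contact_force: [-0.8, -0.7, 6.6]
finger_gap: 0.002
finger_force: 3.4
```

The force has passed 5 N and the travel has stopped, so the button is fully down. I'll release it and hand in.

Call:
jog_arm --targets "0 0 -0.015 0 0 0 -1;0 0 -0.04 0 0 0 -1;0 0 -0.05 0 0 0 -1;0 0 0 0 0 0 -1;0 0 0 0 0 0 -1"

```text
time_s: 18.48
position: [505.5, 274.5, 188.7]
eef_rot: [[0.945, 0.326, -0.001], [0.326, -0.945, -0.001], [-0.002, 0.0, -1.0]]
contact_force: [-0.2, -0.3, -0.7]
finger_gap: 0.0
finger_force: 0.0
```

Call:
jog_arm --targets "0 0 0 0 0 0 -1;0 0 0 0 0 0 -1;0 0 0 0 0 0 -1;0 0 0 0 0 0 -1"

```text
time_s: 18.98
position: [506.1, 274.8, 189.0]
eef_rot: [[0.945, 0.326, -0.001], [0.326, -0.945, -0.0], [-0.001, 0.0, -1.0]]
contact_force: [0.3, -0.3, -0.1]
finger_gap: 0.0
finger_force: 0.0
```

```bash
python3 -c "
from h import *
st();print(robot.sign_off())"
```

```text
[506.1 274.8 189. ] xang 19.0 z [-0.001 -0.    -1.   ] F [ 0.3 -0.3 -0.1] 0.00016625363994690723 18.975
the job is handed in; nothing more can be done
None
```

I turned the dial four clicks clockwise, pressed the store button fully down and released it, touched nothing else that I know of, and handed the job in at about 19 s; sign-off gave no verdict.

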